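# Let the long tin out of the kitchen tin rack

### The arm

A 7-joint arm with a two-finger parallel gripper is mounted at the origin on the work surface. World frame = base frame: x ahead of the robot, y to its left, z up, the work surface at z = 0. Lengths are in m, angles in rad, forces in N, time in s.
With the tool pointing down it reaches from about 0.4 to 0.875 m from the base axis. Payload 4.4 kg.
Tool frame: the origin (TCP) lies at the centre of the arm's flange, where the gripper is bolted on; the fingertips stand 173 mm ahead of it and the grasp point (between the pads) lies 155 mm ahead of it; x points along the fingers, z is the direction in which the jaws open and shut, and the axes are right-handed (so a half turn about x gives the same grasp; the last joint's range is limited). The gripper opens to 85 mm and grips with 20 to 120 N. Pads are 22 mm wide; open, the fingers measure 114 mm over their backs; the gripper's body (76 mm by 85 mm) begins 54 mm behind the grasp point. The pads swing forward as they close: fully open they stand 13 mm farther back than shut.
Start: joints at [-1.33, 0.628, 0.038, 1.517, -0.027, 0.996, -0.02], TCP at [0.196, 0.62, 0.405] pointing down, gripper open.
Joint ranges: [-3.06, 3.06], [-0.37, 2.12], [-1.25, 1.32], [0.18, 2.47], [-1.1, 4.24], [0.23, 1.98], [-2.94, 2.94]. Speed limits (rad/s): [2.57, 2.57, 3.14, 3.14, 3.14, 3.14, 3.14].

### API

Orientations are given as a unit quaternion [w, x, y, z].
In Python, from plant import get_state, eyes, job gives the robot as it stands. The module is installed in compiled form; this text tells all that it offers.
- The arm moves only by the tool servo_tool, never from a script. Its argument "motion" is a list of rows, each an object of numbers: "wx", "wy", "wz": the turn, a rotation vector about the world's x, y, z in rad; "dx", "dy", "dz": the shift along the world's x, y, z in cm; "gripper": the gripper's target within -1 to 1 (fully open at 1, half-way at 0, shut at -1). A call has exactly 8 rows; each row shifts and turns the commanded pose from where the row before left it; what a row does not reach is not made up. A row lasts 1/8 s, in which the tool goes at most 62.5 mm and 10.7 degrees, less where a joint would pass 70% of its speed; a pose out of reach is approached as far as the arm can. A call is refused whole if a number of a shift passes 6.25 or a number of a turn 0.188, either way. A call with a gripper value outside its range is refused whole. The fingers move at their own pace and stop on an object; the grip force is fixed at half the most. Time passes only in rows, so rows that do not move let the fingers close, or fill a call up. It gives the time, the measured TCP pose, the force and the opening at its end, in the units of the state.
- get_state(): the state, without advancing time (a new reading comes with each control period).
- eyes.grab_frame(name): name is "scene" or "top"; returns the picture (400x640x3 uint8, red, green, blue); there is no depth.
- eyes.calibration(name): a dict with "vertical_fov" (degrees; the focal length in pixels is half the picture's height over the tangent of half this angle, whatever the lens; pixels are square), "cx", "cy" (the principal point, pixels), "k1" (the pictures are not rectified: a ray, as slopes to the right and down, at radius r is drawn at 1 + k1 r^2 times it, then the intrinsics apply), "extrinsics" (4x4, takes a point from camera to world coordinates). Camera axes: x right, y up, looking along -z (the intrinsics and any distortion apply to the point x, -y, -z); pixel columns grow to the right and rows downward; lengths in m; the calibration is good to about 2 mm. A picture is of the moment at which its call begins. calibration takes no time and is no camera call.
- job.sign_off(): hands the job in, once; it reports no verdict.
The state is a dict: "time": time; "joints": joint angles; "dq": joint speeds; "joint_torque": joint torques, N m; "position": TCP position; "eef_rot": TCP orientation; "force": force on the tool from outside, world axes, zero at the start; "torque": the same for the moment, N m; "grip_width": finger opening in m.
Only numpy, scipy, OpenCV 4.12 (cv2) and the standard library are available. Lean on these libraries where they do the work, as an engineer would, in place of code of your own. Each camera call takes 0.05 s, during which the arm holds its last target.

### The job

The sloping tin rack on the bench has two lanes, each with one tin held behind a gate. Press down the black pad of the rocking lever over the lane that holds the longer tin, so that its gate lifts and the tin rolls down to the stop at the low end of the rack, then take the hand away so the gate drops shut again. Leave the other lane's lever alone, with its shorter tin behind its gate, do not touch or lift either tin, and do not disturb the bottle, beaker and jar standing around.

Things in the scene. Friction and masses are not known exactly. Their poses are not given: they have to be found in the camera images.
- rack: Fixed aluminium two-lane tin rack, 265 x 208 mm. Origin on the bench below the waiting tins; x points uphill along the lanes (tins roll to -x), y to the left lane, z up. Lane centres y = +50 (left) and -50 mm (right), 92 mm wide, walls 22 mm high. The floor slopes 0.14 rad, 46 mm above the bench at x = 0. Lever posts, at x = 50 mm, reach 156 mm above the bench.
- low_stop (a point): Middle of the rack's low end, on the floor at the 30 mm high end stop that catches the tins, at rack x = -172 mm; a tin resting against it has its centre at rack x of about -146 mm.
- left_axle (a point): Centre of the left lever's axle, which runs along rack y: rack x = 47 mm, y = +50 mm, 144 mm above the bench.
- right_axle (a point): The same for the right lever, at rack y = -50 mm.
- left_pad (a point): Centre of the top of the black press pad (52 mm along x 56 mm across, 8 mm thick) at the uphill end of the left lever. Turns with the lever: x outward along it, z out of it. At rest it is 86 mm uphill of the axle and about 172 mm above the bench, and the pad slopes up away from the axle by 0.29 rad. Pressed fully it sinks about 50 mm on an arc about the axle.
- right_pad (a point): The same point on the right lane's lever; the pads are 100 mm apart centre to centre.
- left_lever (a joint): Angle (rad) of the left lever: 0 at rest, gate shut; grows as the pad is pressed, to 0.6 at its end stop. The gate hangs from its other end, 96 mm downhill of the axle, and clears the tin at about 0.4. A spring returns it when let go; the push needed at the pad is about 2 N at first, 4 to 5 N at the end.
- right_lever (a joint): The same for the right lever and gate.
- long_tin: Loose steel tin with a paper label, 60 mm in diameter, 84 mm long, about 0.26 kg, lying across one of the two lanes (either one) against its gate, its centre at rack x = -4 mm, 76 mm above the bench. Origin at its centre, y along its axis; x and z turn as it rolls.
- short_tin: Loose steel tin of the same diameter and look but 44 mm long, about 0.15 kg, in the other lane. Origin at its centre, y along its axis.
- squeeze_bottle: Bystander: loose orange plastic bottle, 60 mm in diameter, 170 mm tall, upright; origin at the centre of its underside.
- beaker: Bystander: loose blue plastic beaker, 80 mm across the rim, 100 mm tall; origin at the centre of its underside.
- jar: Bystander: loose amber glass jar with a steel lid, 72 mm in diameter, 90 mm tall; origin at the centre of its underside.
Mind the look-alikes: they are no part of the job. What is shaped like the long_tin but green is not meant. What is shaped like the short_tin but yellow is not meant.

How it is judged:
By the outcome, as a careful person would: the job done as asked, in the order asked, and still so for the second after the job is handed in, with the robot touching nothing.
It also fails if it takes over 32 s, if anything falls off the work surface, if the arm or the gripper's body presses on something with over 40 N, if the wrist force passes 120 N, or if a joint passes its speed limit or range.

## Working session

There is one attempt and no reset: what is moved stays moved. The work goes in short steps, Python scripts to look and compute and a tool call to move; the robot and the scene stay as the last step left them, time stands still between calls to the robot, and variables do not carry over. Pictures are saved under pics/ and viewed, and the job is handed in when it is done.

Besides the shell and the picture viewer there is one more tool, called after ">>>" in YAML: its name, and indented under it one key for each argument. servo_tool: Moves the arm, as the interface text tells. Its arguments: {"type":"object","properties":{"motion":{"type":"array"}},"required":["motion"]}

```bash
mkdir -p pics; python3 - <<'E'
from plant import get_state, eyes
import cv2
s=get_state();print({k:s[k] for k in('time','position','eef_rot','force','grip_width')})
for n in('scene','top'):
    c=eyes.calibration(n);print(n,c)
    cv2.imwrite(f'pics/{n}0.png',eyes.grab_frame(n)[:,:,::-1])
E
```

```text
{'time': 0.0, 'position': array([0.1961884 , 0.6193622 , 0.40379994]), 'eef_rot': array([ 0.56999016, -0.41812784,  0.57107657,  0.41731508]), 'force': array([0.77585048, 0.13799651, 0.75206149]), 'grip_width': 0.08549056847081747}
scene {'vertical_fov': 46.333588297265585, 'cx': 323.34304091930557, 'cy': 195.11794273699604, 'k1': -0.09592885775675519, 'extrinsics': array([[ 0.06205512, -0.81772524,  0.57225396,  1.4247698 ],
       [ 0.99801359,  0.04459766, -0.04449636, -0.0965315 ],
       [ 0.0108646 ,  0.57387845,  0.81886842,  1.3472965 ],
       [ 0.        ,  0.        ,  0.        ,  1.        ]])}
top {'vertical_fov': 55.32555996764332, 'cx': 315.4427878804384, 'cy': 201.14475559425185, 'k1': -0.06350612284032534, 'extrinsics': array([[-0.0146844 ,  0.98399948, -0.17756516,  0.33461984],
       [-0.99988622, -0.0138378 ,  0.00600533, -0.01039762],
       [ 0.00345213,  0.17763314,  0.98409072,  1.34463366],
       [ 0.        ,  0.        ,  0.        ,  1.        ]])}
```

View pics/scene0.png

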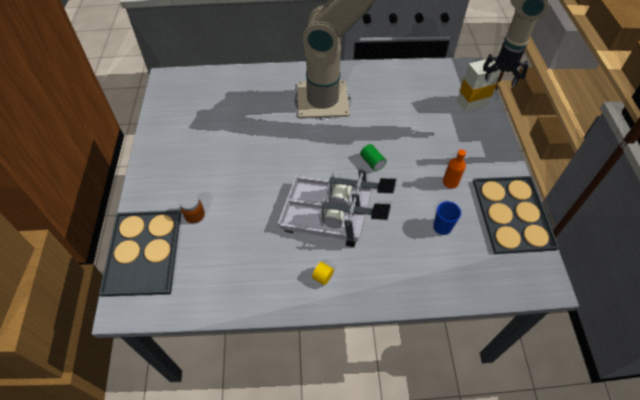

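View pics/top0.png

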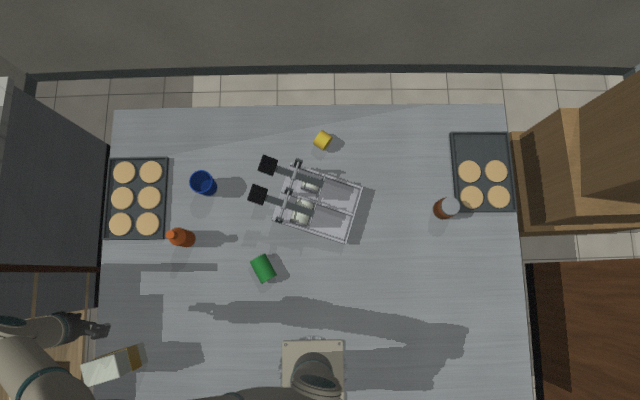

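The scene view shows the rack mid-bench, with its black pads at about (387,186) and (381,212). The top view has the pads at (268,165) and (258,195). I'll zoom in to compare the tins.

```bash
python3 - <<'E'
import cv2,numpy as np
a=cv2.imread('pics/scene0.png')[160:255,270:410];b=cv2.imread('pics/top0.png')[145:255,235:375]
cv2.imwrite('pics/za.png',cv2.resize(a,None,fx=5.5,fy=5.5,interpolation=cv2.INTER_CUBIC))
cv2.imwrite('pics/zb.png',cv2.resize(b,None,fx=5.4,fy=5.4,interpolation=cv2.INTER_CUBIC))
E
```

```text
(no output)
```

View pics/za.png

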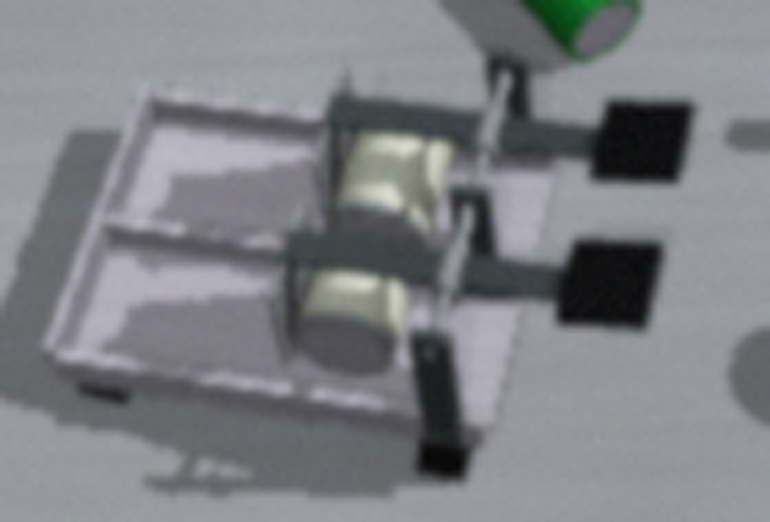

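View pics/zb.png

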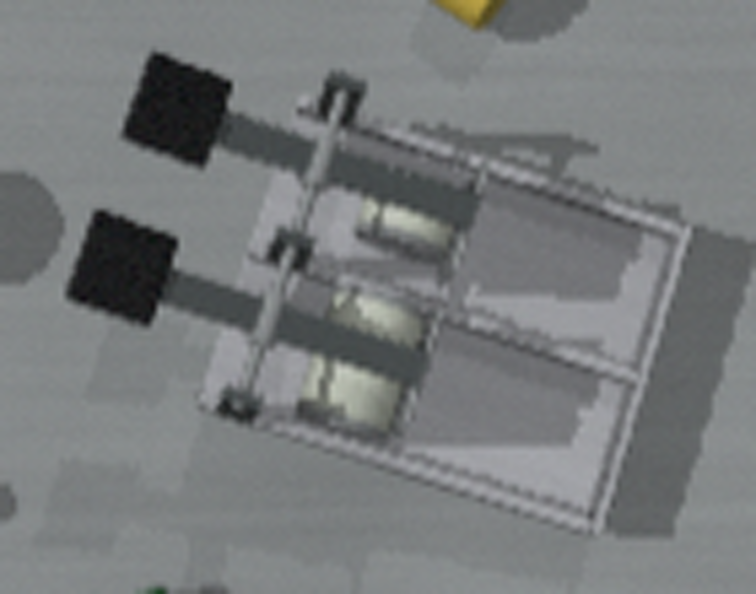

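The near lane, which is the rack's left lane, holds the long tin. It shows on both sides of the lever and fills the lane. Next I'll localise the pads, bystanders and tin ends.

```bash
cat > h.py <<'E'
import numpy as np,cv2
from plant import eyes
def ray(n,u,v):
    c=eyes.calibration(n);f=200/np.tan(np.radians(c['vertical_fov'])/2)
    K=np.array([[f,0,c['cx']],[0,f,c['cy']],[0,0,1.]])
    p=cv2.undistortPoints(np.array([[[u,v]]],float),K,np.array([c['k1'],0,0,0,0.]))[0,0]
    E=c['extrinsics'];return E[:3,3],E[:3,:3]@np.array([p[0],-p[1],-1])
def onz(n,u,v,z):
    o,d=ray(n,u,v);return o+d*(z-o[2])/d[2]
def tri(a,b):
    o1,d1=ray('scene',*a);o2,d2=ray('top',*b)
    t=np.linalg.lstsq(np.c_[d1,-d2],o2-o1,rcond=None)[0]
    p,q=o1+t[0]*d1,o2+t[1]*d2;return (p+q)/2,np.linalg.norm(p-q)
def blobs(img,box):
    x0,y0,x1,y1=box;m=(img[y0:y1,x0:x1].max(2)<32).astype(np.uint8)
    m=cv2.morphologyEx(m,cv2.MORPH_OPEN,np.ones((5,5)))
    n,_,st,ce=cv2.connectedComponentsWithStats(m)
    return [(st[i,4],ce[i]+[x0,y0]) for i in range(1,n)]
E
python3 - <<'E'
from h import *
A=cv2.imread('pics/scene0.png');B=cv2.imread('pics/top0.png')
a=blobs(A,(340,160,410,255));b=blobs(B,(240,145,300,215));print(a,b)
a=sorted([p for s,p in a if s>100],key=lambda p:p[1]);b=sorted([p for s,p in b if s>100],key=lambda p:-p[1])
P=[]
for p,q in zip(a,b):
    print(tri(p,q),onz('top',*q,.169),onz('scene',*p,.169));P.append(tri(p,q)[0])
yv=(P[0]-P[1])[:2];print('sep',np.linalg.norm(yv),'rack y dir',yv/np.linalg.norm(yv))
z=lambda u,v:(u/5.4+235,v/5.4+145)
# near tin ends (top of label, z~.1), low-end corners, uphill corners
for nm,uv,zz in [('near end',(348,425),.09),('far end',(383,297),.09),('short near',(402,245),.09),('cornerlow near',(597,528),.055),('cornerlow far',(687,232),.055),('near post',(240,400),.156),('far post',(340,85),.156),('mid post',(290,245),.156)]:
    print(nm,onz('top',*z(*uv),zz)[:2])
for nm,uv,zz in [('bottle top',(171,236),.165),('beaker',(202,182),.1)]: print(nm,onz('top',*uv,zz)[:2])
E
```

```text
[(np.int32(168), array([385.99404762, 185.51785714])), (np.int32(192), array([379.69270833, 211.15104167])), (np.int32(25), array([350., 243.]))] [(np.int32(90), array([267.88888889, 163.77777778]))]Traceback (most recent call last):
  File "<stdin>", line 8, in <module>
IndexError: list index out of range
```

```bash
sed -i 's/<32/<th/;s/(img,box)/(img,box,th=32)/' h.py
python3 - <<'E'
from h import *
A=cv2.imread('pics/scene0.png');B=cv2.imread('pics/top0.png')
a=blobs(A,(340,160,410,255),40);b=blobs(B,(240,145,290,215),45);print(a,b)
a=sorted([p for s,p in a if s>100],key=lambda p:p[1]);b=sorted([p for s,p in b if s>100],key=lambda p:-p[1])
P=[]
for p,q in zip(a,b):
    print(tri(p,q),onz('top',*q,.169),onz('scene',*p,.169));P.append(tri(p,q)[0])
yv=(P[0]-P[1])[:2];print('sep',np.linalg.norm(yv),'rack y dir',yv/np.linalg.norm(yv))
z=lambda u,v:(u/5.4+235,v/5.4+145)
for nm,uv,zz in [('near end',(348,425),.09),('far end',(383,297),.09),('short near',(402,245),.09),('cornerlow near',(597,528),.055),('cornerlow far',(687,232),.055),('near post',(240,400),.156),('far post',(340,85),.156),('mid post',(290,245),.156)]:
    print(nm,onz('top',*z(*uv),zz)[:2])
for nm,uv,zz in [('bottle top',(171,236),.165),('beaker',(202,182),.1)]: print(nm,onz('top',*uv,zz)[:2])
E
```

```text
[(np.int32(181), array([385.71823204, 185.44198895])), (np.int32(208), array([380.08653846, 211.27403846])), (np.int32(41), array([349.92682927, 242.56097561]))] [(np.int32(242), array([267.54958678, 164.94628099])), (np.int32(254), array([257.43307087, 194.32283465]))]
(array([0.57199946, 0.16556109, 0.1647982 ]), np.float64(0.0008927234316072274)) [0.57110482 0.1644862  0.169     ] [0.57501241 0.16508331 0.169     ]
(array([0.6674301 , 0.13468892, 0.16493762]), np.float64(0.0015041167051917)) [0.66619462 0.13343679 0.169     ] [0.67002274 0.13465492 0.169     ]
sep 0.10030003242270619 rack y dir [-0.95145168  0.30779816]
near end [0.48594976 0.03595725]
far end [0.56533647 0.01370187]
short near [0.59805167 0.00155032]
cornerlow near [ 0.42320303 -0.1177347 ]
cornerlow far [ 0.61139772 -0.18085161]
near post [0.49347577 0.09622109]
far post [0.68246987 0.0368497 ]
mid post [0.58512567 0.06692021]
bottle top [0.44341828 0.43418063]
beaker [0.62994426 0.36233734]
```

>>> servo_tool:
  motion:
    - {"dx": 2.3, "dy": -2.8, "gripper": -1}
    - {"dx": 2.3, "dy": -2.8, "gripper": -1}
    - {"dx": 2.3, "dy": -2.8, "gripper": -1}
    - {"dx": 2.3, "dy": -2.8, "gripper": -1}
    - {"dx": 2.3, "dy": -2.8, "gripper": -1}
    - {"dx": 2.3, "dy": -2.8, "gripper": -1}
    - {"dx": 2.3, "dy": -2.8, "gripper": -1}
    - {"dx": 2.3, "dy": -2.8, "gripper": -1}

```text
invalid input
```

>>> servo_tool:
  motion:
    - {"dx": 2.3, "dy": -2.8, "gripper": -1}
    - {"dx": 2.3, "dy": -2.8, "gripper": -1}
    - {"dx": 2.3, "dy": -2.8, "gripper": -1}
    - {"dx": 2.3, "dy": -2.8, "gripper": -1}
    - {"dx": 2.3, "dy": -2.8, "gripper": -1}
    - {"dx": 2.3, "dy": -2.8, "gripper": -1}
    - {"dx": 2.3, "dy": -2.8, "gripper": -1}
    - {"gripper": -1}

```text
invalid input
```

```bash
python3 - <<'E'
from h import *
from plant import get_state
from scipy.spatial.transform import Rotation as R
s=get_state();q=s['eef_rot'];M=R.from_quat([*q[1:],q[0]]).as_matrix()
print(s['time'],s['position'],s['force'],s['grip_width']);print(M, 'tip',s['position']+.173*M[:,0])
cv2.imwrite('pics/s1.png',eyes.grab_frame('scene')[:,:,::-1])
E
```

```text
0.1 [0.19619621 0.61941807 0.40389501] [ 0.31359138 -0.00779881 -0.49576954] 0.0852743533289703
[[-4.92538368e-04 -9.53306390e-01  3.02004445e-01]
 [-1.59375008e-03  3.02004846e-01  9.53305058e-01]
 [-9.99998609e-01 -1.17802904e-05 -1.66808111e-03]] tip [0.196111   0.61914235 0.23089525]
```

View pics/s1.png

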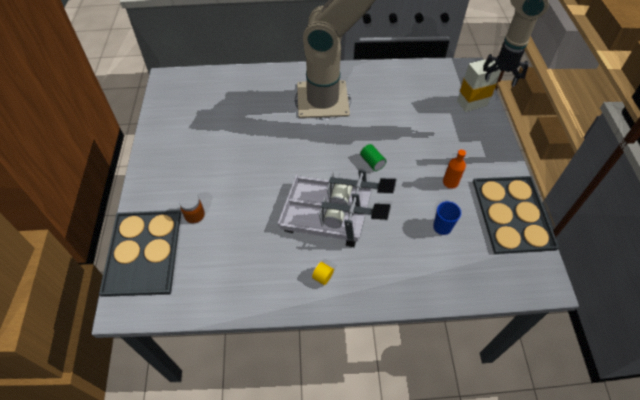

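The move was refused, probably because every key is required, and the picture is unchanged. The tool points down with the jaws already along the lanes.

>>> servo_tool:
  motion:
    - {"wx": 0, "wy": 0, "wz": 0, "dx": 2.3, "dy": -2.8, "dz": 0, "gripper": -1}
    - {"wx": 0, "wy": 0, "wz": 0, "dx": 2.3, "dy": -2.8, "dz": 0, "gripper": -1}
    - {"wx": 0, "wy": 0, "wz": 0, "dx": 2.3, "dy": -2.8, "dz": 0, "gripper": -1}
    - {"wx": 0, "wy": 0, "wz": 0, "dx": 2.3, "dy": -2.8, "dz": 0, "gripper": -1}
    - {"wx": 0, "wy": 0, "wz": 0, "dx": 2.3, "dy": -2.8, "dz": 0, "gripper": -1}
    - {"wx": 0, "wy": 0, "wz": 0, "dx": 2.3, "dy": -2.8, "dz": 0, "gripper": -1}
    - {"wx": 0, "wy": 0, "wz": 0, "dx": 2.3, "dy": -2.8, "dz": 0, "gripper": -1}
    - {"wx": 0, "wy": 0, "wz": 0, "dx": 2.3, "dy": -2.8, "dz": 0, "gripper": -1}

```text
time: 1.15
position: [0.3809, 0.3946, 0.4045]
eef_rot: [0.57, -0.418, 0.571, 0.418]
force: [0.6, 0.0, 0.2]
grip_width: 0.0002
```

>>> servo_tool:
  motion:
    - {"wx": 0, "wy": 0, "wz": 0, "dx": 2.7, "dy": -3.3, "dz": 0, "gripper": -1}
    - {"wx": 0, "wy": 0, "wz": 0, "dx": 2.7, "dy": -3.3, "dz": 0, "gripper": -1}
    - {"wx": 0, "wy": 0, "wz": 0, "dx": 2.7, "dy": -3.3, "dz": 0, "gripper": -1}
    - {"wx": 0, "wy": 0, "wz": 0, "dx": 2.7, "dy": -3.3, "dz": 0, "gripper": -1}
    - {"wx": 0, "wy": 0, "wz": 0, "dx": 2.7, "dy": -3.3, "dz": 0, "gripper": -1}
    - {"wx": 0, "wy": 0, "wz": 0, "dx": 2.7, "dy": -3.3, "dz": 0, "gripper": -1}
    - {"wx": 0, "wy": 0, "wz": 0, "dx": 2.9, "dy": -3.2, "dz": -2.0, "gripper": -1}
    - {"wx": 0, "wy": 0, "wz": 0, "dx": 0, "dy": 0, "dz": -2.0, "gripper": -1}

```text
time: 2.15
position: [0.5735, 0.1614, 0.3642]
eef_rot: [0.572, -0.417, 0.572, 0.415]
force: [0.1, 0.5, 0.5]
grip_width: 0.0
```

```bash
python3 - <<'E'
from h import *
from plant import get_state
s=get_state();print(s['time'],s['position'],s['force'])
a=eyes.grab_frame('scene')[:,:,::-1];b=eyes.grab_frame('top')[:,:,::-1]
a=cv2.resize(a[100:255,270:430],None,fx=2.5,fy=2.5);b=cv2.resize(b[110:265,215:375],None,fx=2.5,fy=2.5)
cv2.imwrite('pics/s2.png',np.hstack([a,b]))
E
```

```text
2.15 [0.57353709 0.16138006 0.36416203] [0.14147053 0.51283824 0.48818924]
```

View pics/s2.png

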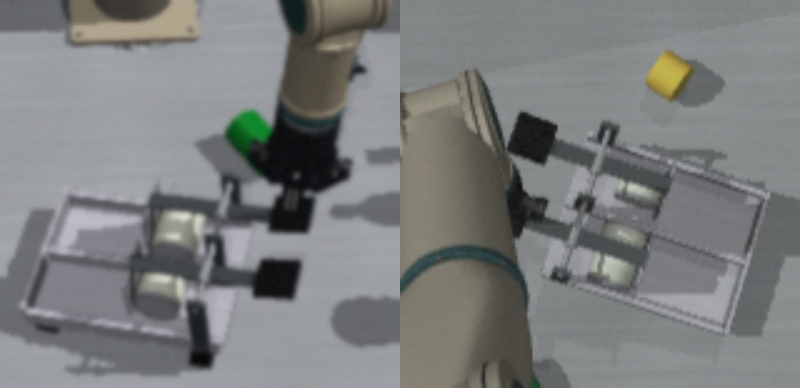

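The left view shows the closed fingertips at about (292,205), over the near (left) pad with the far pad well clear. Now I'll press.

>>> servo_tool:
  motion:
    - {"wx": 0, "wy": 0, "wz": 0, "dx": 0, "dy": 0.3, "dz": -1.0, "gripper": -1}
    - {"wx": 0, "wy": 0, "wz": 0, "dx": 0, "dy": 0, "dz": -1.0, "gripper": -1}
    - {"wx": 0, "wy": 0, "wz": 0, "dx": 0, "dy": 0, "dz": -1.0, "gripper": -1}
    - {"wx": 0, "wy": 0, "wz": 0, "dx": 0, "dy": 0, "dz": -1.0, "gripper": -1}
    - {"wx": 0, "wy": 0, "wz": 0, "dx": 0, "dy": 0, "dz": -1.0, "gripper": -1}
    - {"wx": 0, "wy": 0, "wz": 0, "dx": 0, "dy": 0, "dz": -1.0, "gripper": -1}
    - {"wx": 0, "wy": 0, "wz": 0, "dx": 0, "dy": 0, "dz": -0.6, "gripper": -1}
    - {"wx": 0, "wy": 0, "wz": 0, "dx": 0, "dy": 0, "dz": 0, "gripper": -1}

```text
time: 3.25
position: [0.5713, 0.1679, 0.2982]
eef_rot: [0.57, -0.418, 0.571, 0.417]
force: [-0.0, -0.8, 3.7]
grip_width: 0.0001
```

>>> servo_tool:
  motion:
    - {"wx": 0, "wy": 0, "wz": 0, "dx": 0, "dy": 0, "dz": 0, "gripper": -1}
    - {"wx": 0, "wy": 0, "wz": 0, "dx": 0, "dy": 0, "dz": 0, "gripper": -1}
    - {"wx": 0, "wy": 0, "wz": 0, "dx": 0, "dy": 0, "dz": 0, "gripper": -1}
    - {"wx": 0, "wy": 0, "wz": 0, "dx": 0, "dy": 0, "dz": 0, "gripper": -1}
    - {"wx": 0, "wy": 0, "wz": 0, "dx": 0, "dy": 0, "dz": 0, "gripper": -1}
    - {"wx": 0, "wy": 0, "wz": 0, "dx": 0, "dy": 0, "dz": 0, "gripper": -1}
    - {"wx": 0, "wy": 0, "wz": 0, "dx": 0, "dy": 0, "dz": 0, "gripper": -1}
    - {"wx": 0, "wy": 0, "wz": 0, "dx": 0, "dy": 0, "dz": 0, "gripper": -1}

```text
time: 4.25
position: [0.5713, 0.1688, 0.2987]
eef_rot: [0.571, -0.418, 0.57, 0.418]
force: [0.2, -1.7, 4.5]
grip_width: 0.0001
```

```bash
python3 - <<'E'
from h import *
from plant import get_state
s=get_state();print(s['time'],s['position'],s['force'])
a=eyes.grab_frame('scene')[:,:,::-1];b=eyes.grab_frame('top')[:,:,::-1]
a=cv2.resize(a[100:255,270:430],None,fx=2.5,fy=2.5);b=cv2.resize(b[110:265,215:375],None,fx=2.5,fy=2.5)
cv2.imwrite('pics/s3.png',np.hstack([a,b]))
E
```

```text
4.25 [0.57132762 0.16878741 0.29873443] [ 0.24699098 -1.70953045  4.53762088]
```

View pics/s3.png

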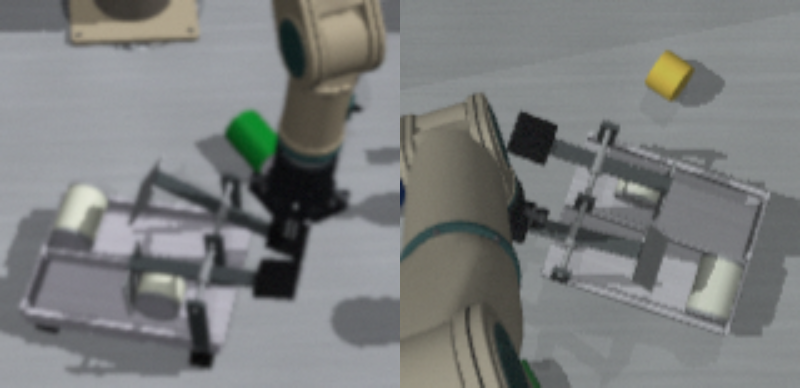

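The gate is up. The long tin lies at the low end, at (80,208) in the left view and (715,285) in the right, and the short tin is still behind its gate. Now I'll lift the hand straight up and clear.

>>> servo_tool:
  motion:
    - {"wx": 0, "wy": 0, "wz": 0, "dx": 0, "dy": 0, "dz": 1.0, "gripper": -1}
    - {"wx": 0, "wy": 0, "wz": 0, "dx": 0, "dy": 0, "dz": 1.0, "gripper": -1}
    - {"wx": 0, "wy": 0, "wz": 0, "dx": 0, "dy": 0, "dz": 1.0, "gripper": -1}
    - {"wx": 0, "wy": 0, "wz": 0, "dx": 0, "dy": 0, "dz": 1.0, "gripper": -1}
    - {"wx": 0, "wy": 0, "wz": 0, "dx": 0, "dy": 0, "dz": 1.0, "gripper": -1}
    - {"wx": 0, "wy": 0, "wz": 0, "dx": 0, "dy": 0, "dz": 1.5, "gripper": -1}
    - {"wx": 0, "wy": 0, "wz": 0, "dx": 0, "dy": 0, "dz": 2.0, "gripper": -1}
    - {"wx": 0, "wy": 0, "wz": 0, "dx": 0, "dy": 0, "dz": 2.0, "gripper": -1}

```text
time: 5.35
position: [0.5712, 0.1687, 0.4047]
eef_rot: [0.57, -0.418, 0.571, 0.418]
force: [-0.3, 0.3, 0.0]
grip_width: -0.0001
```

>>> servo_tool:
  motion:
    - {"wx": 0, "wy": 0, "wz": 0, "dx": -2.3, "dy": 2.8, "dz": 0, "gripper": -1}
    - {"wx": 0, "wy": 0, "wz": 0, "dx": -2.3, "dy": 2.8, "dz": 0, "gripper": -1}
    - {"wx": 0, "wy": 0, "wz": 0, "dx": -2.3, "dy": 2.8, "dz": 0, "gripper": -1}
    - {"wx": 0, "wy": 0, "wz": 0, "dx": -2.3, "dy": 2.8, "dz": 0, "gripper": -1}
    - {"wx": 0, "wy": 0, "wz": 0, "dx": -2.3, "dy": 2.8, "dz": 0, "gripper": -1}
    - {"wx": 0, "wy": 0, "wz": 0, "dx": 0, "dy": 0, "dz": 0, "gripper": -1}
    - {"wx": 0, "wy": 0, "wz": 0, "dx": 0, "dy": 0, "dz": 0, "gripper": -1}
    - {"wx": 0, "wy": 0, "wz": 0, "dx": 0, "dy": 0, "dz": 0, "gripper": -1}

```text
time: 6.35
position: [0.4571, 0.3076, 0.4039]
eef_rot: [0.571, -0.417, 0.571, 0.417]
force: [0.8, 0.3, -0.1]
grip_width: 0.0001
```

```bash
python3 - <<'E'
from h import *
from plant import get_state
s=get_state();print(s['time'],s['position'],s['force'])
A=eyes.grab_frame('scene')[:,:,::-1];B=eyes.grab_frame('top')[:,:,::-1]
print(blobs(A,(370,160,410,225),40),blobs(B,(240,145,290,215),45))
a=cv2.resize(A[100:255,270:430],None,fx=2.5,fy=2.5);b=cv2.resize(B[110:265,215:375],None,fx=2.5,fy=2.5)
cv2.imwrite('pics/s4.png',np.hstack([a,b]));cv2.imwrite('pics/s4full.png',A)
E
```

```text
6.35 [0.4571162  0.30757138 0.40387841] [ 0.83445211  0.33132725 -0.10813416]
[(np.int32(181), array([385.71823204, 185.44198895])), (np.int32(207), array([380.11594203, 211.29951691]))] [(np.int32(243), array([267.58024691, 164.9218107 ])), (np.int32(252), array([257.51190476, 194.32539683]))]
```

View pics/s4.png

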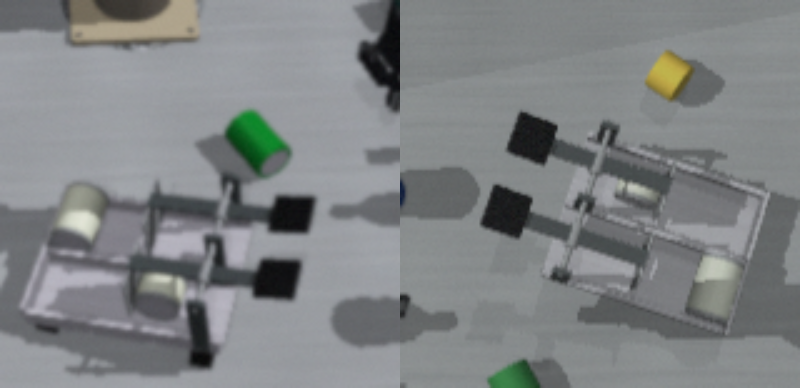

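View pics/s4full.png

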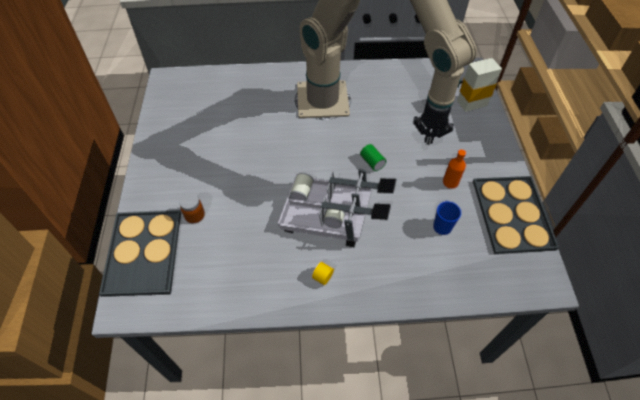

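Both pads are back at their starting pixels and the long tin sits at the low stop. The short tin is still gated, and the bottle (455,170), beaker (447,217) and jar (195,208) have not moved.

```bash
python3 -c "
from plant import job
print(job.sign_off())"
```

```text
the job is handed in; nothing more can be done
None
```

The long tin is at the low stop, its gate has dropped shut again, and the job is handed in; the sign-off reports no verdict. It was in the rack's left lane, the one nearer the robot. I pressed that lane's pad about 47 mm with the closed fingertips, held it for just over a second, then lifted straight up and moved the hand away.

- **Levers:** in the last pictures both pads are back within 0.1 px of where they started.
- **Tins:** the long tin lies against the low stop, and the short tin is still behind its own gate. Its lever was never touched.
- **Bystanders:** the bottle, beaker and jar stand where they were at the start.
- **Forces and time:** the highest wrist force I read was about 5 N, and it was near zero at the end with the hand clear. The clock read about 6.5 s at hand-in.

The first two move calls were refused because rows must carry every key; nothing moved. No other check failed or disagreed.

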